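# Put the carved casting mould away in the jewellery chest

### The job

Take the stone casting mould with the pale ring design carved in its top and lay it flat, carved side up, on the floor of the chest's open drawer: set it down rather than dropping it, and let go. Then slide the drawer fully shut. Leave the plain uncarved stone blank where it lies.

Things in the scene. Friction and masses are not known exactly. Their poses are not given: they have to be found in the camera images.
- mould_center (a point): Centre (half-way up) of the carved casting mould: a loose dark grey stone block (about 0.17 kg), 80 long x 45 wide x 34 mm high, lying flat on the table; its top shows pale concentric rings (37 mm across) and a pale pouring groove. x along the 80 mm length, y along the 45 mm width (grasp it across this), z up out of the carved face.
- blank_center (a point): Centre of the plain blank, a loose dark grey stone block of the very same size and axes as the mould, but with nothing on its top. It must stay where it is.
- drawer_handle (a point): Middle of the top drawer's brass bar handle (bar along y, 100 x 11 mm thick, 112 mm over the table), moves with the drawer. x points into the chest (shutting direction), z up. Along +x from it: outer front face at 35 mm, inside from 56 mm on; inside is 158 mm wide; floor 27 mm below it, side walls end 16, front 26, chest top 38 mm above it. Good place for the mould's middle: x = 126 mm, y = 0.
- chest_drawer (a joint): Opening of the top drawer in m: 0 shut (at a stop), starts at 0.14 to 0.175; slides freely (1 N friction), stays where left. Uncovered inside: handle x = 56 mm to 50 mm + opening; the rest is under the chest's top. Two-drawer wooden chest on the table, 260 deep x 200 wide x 150 mm high, light fronts. Push handle or front to shut. The lower drawer is shut, not needed.
Not all that is in view belongs to the job. Leave any blue or red look-alike of the part that bears mould_center alone.

How it is judged:
By the outcome, as a careful person would: the job done as asked, in the order asked, and still so for the second after the job is handed in, with the robot touching nothing.
It also fails if it takes over 48 s, if anything falls off the work surface, if the arm or the gripper's body presses on something with over 40 N, if the wrist force passes 120 N, or if a joint passes its speed limit or range.

### The arm

A 6-joint arm with a two-finger parallel gripper is mounted at the origin on the work surface. World frame = base frame: x ahead of the robot, y to its left, z up, the work surface at z = 0. Lengths are in mm, angles in rad, forces in N, time in s.
With the tool pointing down it reaches from about 275 to 725 mm from the base axis. Payload 5.6 kg.
Tool frame: the origin (TCP) lies on the front face of the gripper's body, between the roots of the fingers; the fingertips stand 73 mm ahead of it and the grasp point (between the pads) lies 54 mm ahead of it; z points along the fingers, y is the direction in which the jaws open and shut (so a half turn about z gives the same grasp; the last joint's range is limited). The gripper opens to 85 mm and grips with 20 to 120 N. Pads are 22 mm wide; open, the fingers measure 114 mm over their backs; the gripper's body (76 mm by 85 mm) begins 54 mm behind the grasp point. The pads swing forward as they close: fully open they stand 13 mm farther back than shut.
Start: joints at [-0.819, 0.255, 0.108, 0, -1.424, -0.285], TCP at [247.535, -491.141, 303.883] pointing down, gripper open.
Joint ranges: [-2.95, 2.95], [-1.21, 1.97], [-1.09, 1.5], [-2.87, 1.71], [-2.94, -0.07], [-3.05, 3.05]. Speed limits (rad/s): [2.57, 2.57, 3.14, 3.14, 3.14, 3.14].

### API

Orientations are given as a unit quaternion [w, x, y, z].
In Python, from bench import manip, grab_frame, camera_params, order gives the robot as it stands. The module is installed in compiled form; this text tells all that it offers.
- The arm moves only by the tool carry_out, never from a script. Its argument "series" is a list of rows, each a list of 7 numbers: the shift along the tool's x, y, z as a fraction of full scale, then the turn, a rotation vector about the tool's x, y, z as a fraction of full scale, then the gripper command: -1 is shut, 1 is fully open, values between are in proportion. A call has 1 to 5 rows; each row is the pose to reach, as a shift and turn from the pose measured when the call began, along the tool's axes at that moment; what a row does not reach only later rows make up. Full scale, the value 1, is 1 m for a shift and pi/4 rad for a turn. A row lasts 1/10 s, in which the tool goes at most 50 mm and 8.59 degrees, less where a joint would pass 70% of its speed; a pose out of reach is approached as far as the arm can. A call with a number of a shift or a turn outside -1 to 1 is refused whole. A call with a gripper value outside its range is refused whole. The fingers move at their own pace and stop on an object; "force" is the grip in N (left out, the last holds). Time passes only in rows, so rows that repeat a pose let the fingers close. It gives the time, the measured TCP pose, the force and the opening at its end, in the units of the state.
- manip.sense(): the state, without advancing time (a new reading comes with each control period).
- grab_frame(name): name is "scene" or "top" or "wrist"; returns the picture (384x512x3 uint8, red, green, blue); there is no depth.
- camera_params(name): a dict with "intrinsics" (3x3 intrinsics, pixels), "pose" (4x4, takes a point from camera to world coordinates); the wrist camera has in their place "mount" (4x4, takes a point from camera to tool coordinates, whose origin is the TCP and whose axes are the flange's). Camera axes: x right, y down, z forward; pixel columns grow to the right and rows downward; lengths in mm; the calibration is good to about 2 mm. The wrist camera is an equidistant fisheye: a pixel r from the principal point sees the ray r / f radians off the axis. A picture is of the moment at which its call begins: read the wrist's pose just before it. camera_params takes no time and is no camera call.
- order.close_job(): hands the job in, once; it reports no verdict.
The state is a dict: "time_s": time; "joint_positions": joint angles; "joint_velocities": joint speeds; "joint_efforts": joint torques, N m; "ee_pos": TCP position; "eef_rot": TCP orientation; "wrist_force": force on the tool from outside, world axes, zero at the start; "wrist_torque": the same for the moment, N m; "width": finger opening in mm.
Only numpy, scipy, OpenCV 4.12 (cv2) and the standard library are available. Lean on these libraries where they do the work, as an engineer would, in place of code of your own. Each camera call takes 0.05 s, during which the arm holds its last target.

## Working session

There is one attempt and no reset: what is moved stays moved. The work goes in short steps, Python scripts to look and compute and a tool call to move; the robot and the scene stay as the last step left them, time stands still between calls to the robot, and variables do not carry over. Pictures are saved under pics/ and viewed, and the job is handed in when it is done.

Besides the shell and the picture viewer there is one more tool, called after ">>>" by a JSON object that holds its "op" and its "data", one argument or row to a line. carry_out: Moves the arm, as the interface text tells. Its arguments: {"type":"object","properties":{"series":{"type":"array","items":{"type":"array","items":{"type":"number"}}},"force":{"type":"number"}},"required":["series"]}

```bash
mkdir -p pics; python3 - <<'E'
from bench import manip, grab_frame, camera_params
import cv2,json
s=manip.sense();print(s)
for n in ["scene","top","wrist"]:
    p=camera_params(n)
    print(n,{k:(v.tolist() if hasattr(v,'tolist') else v) for k,v in p.items()})
    im=grab_frame(n);cv2.imwrite(f"pics/{n}0.png",im[:,:,::-1])
E
```

```text
{'time_s': 0.0, 'joint_positions': array([-8.19395782e-01,  2.55760711e-01,  1.06988810e-01, -4.68300314e-04,
       -1.42392585e+00, -2.84565108e-01]), 'joint_velocities': array([ 1.48349672e-03, -1.05513959e-03,  8.45630813e-04,  1.91993233e-03,
       -6.40015739e-05, -1.36642585e-03]), 'joint_efforts': array([ 7.83580144e-04, -3.86628628e+01,  2.37945539e+01,  5.36525443e+00,
       -6.11159572e-03,  9.87839280e-05]), 'ee_pos': array([ 247.40402382, -490.80197097,  302.98320143]), 'eef_rot': array([-2.69507829e-04, -2.31270241e-01,  9.72889057e-01,  9.40665346e-04]), 'wrist_force': array([ 0.55643661, -0.94365795,  0.1215393 ]), 'wrist_torque': array([ 0.01116093, -0.02054965, -0.03756144]), 'width': 85.35875304310593}
scene {'intrinsics': [[388.45036086959686, 0.0, 253.01430546737882], [0.0, 388.45036086959686, 189.15712776033914], [0.0, 0.0, 1.0]], 'pose': [[0.27106454573231753, 0.6304485739430867, -0.7273641506563686, 1160.3662824891883], [0.962561008058843, -0.17798165007417802, 0.20444764122292255, -372.75682174949554], [-0.0005637478836041887, -0.7555508770757937, -0.655089
[... 203 characters left out ...]
4781463589, -0.9939630041440731, 0.10962772487055548, 362.6565202810657], [-0.9999216017327015, -0.0056527793390975445, -0.011173024391455956, -165.5331834123411], [0.0117252742276471, -0.10957003458351537, -0.9939099181845674, 1338.9708501593452], [0.0, 0.0, 0.0, 1.0]]}
wrist {'intrinsics': [[297.3186396354542, 0.0, 257.0274575767809], [0.0, 297.3186396354542, 193.8886838358537], [0.0, 0.0, 1.0]], 'mount': [[-0.00031837403970742416, -0.9465692151640661, -0.322500572932289, 84.23145010241704], [0.9999996888723354, -0.0005341211424879436, 0.0005804910307372827, 0.017106327325544513], [-0.0007217293138423187, -0.32250028778016454, 0.9465690907105028, -69.89814090552821], [0.0, 0.0, 0.0, 1.0]]}
```

View pics/scene0.png

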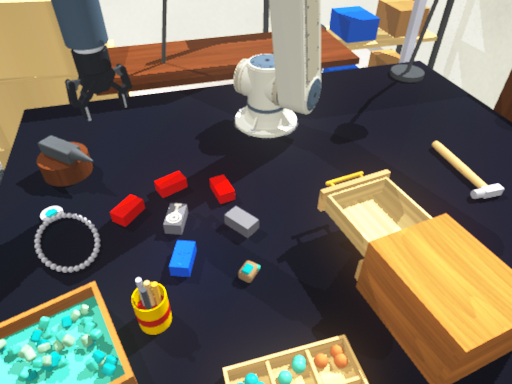

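View pics/top0.png

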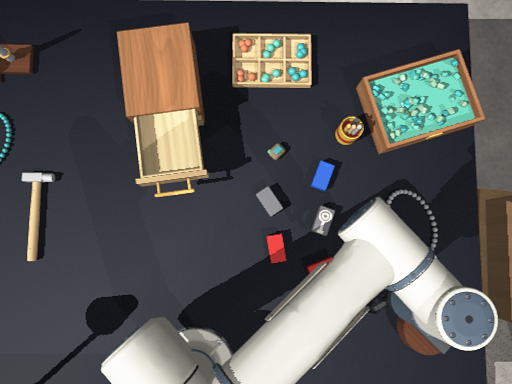

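View pics/wrist0.png

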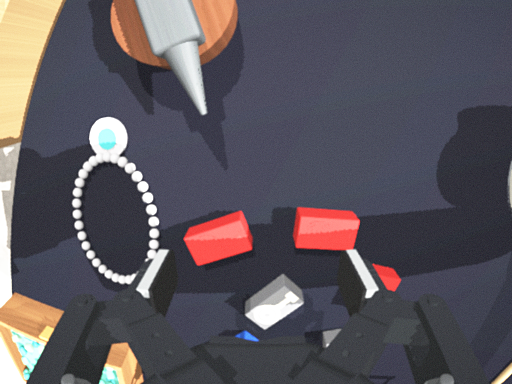

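The top view shows the carved mould at about (323,220), the blank at (271,201) and the handle bar at about (174,188). I'll enlarge these areas.

```bash
python3 - <<'E'
import cv2
t=cv2.imread("pics/top0.png")
cv2.imwrite("pics/c1.png",cv2.resize(t[190:250,290:370],None,fx=10,fy=10,interpolation=cv2.INTER_CUBIC))
cv2.imwrite("pics/c2.png",cv2.resize(t[100:205,110:230],None,fx=5.7,fy=5.7,interpolation=cv2.INTER_CUBIC))
s=cv2.imread("pics/scene0.png")
cv2.imwrite("pics/c3.png",cv2.resize(s[160:240,310:440],None,fx=6,fy=6,interpolation=cv2.INTER_CUBIC))
cv2.imwrite("pics/c4.png",cv2.resize(s[195:245,145:215],None,fx=11,fy=11,interpolation=cv2.INTER_CUBIC))
E
```

```text
(no output)
```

View pics/c1.png

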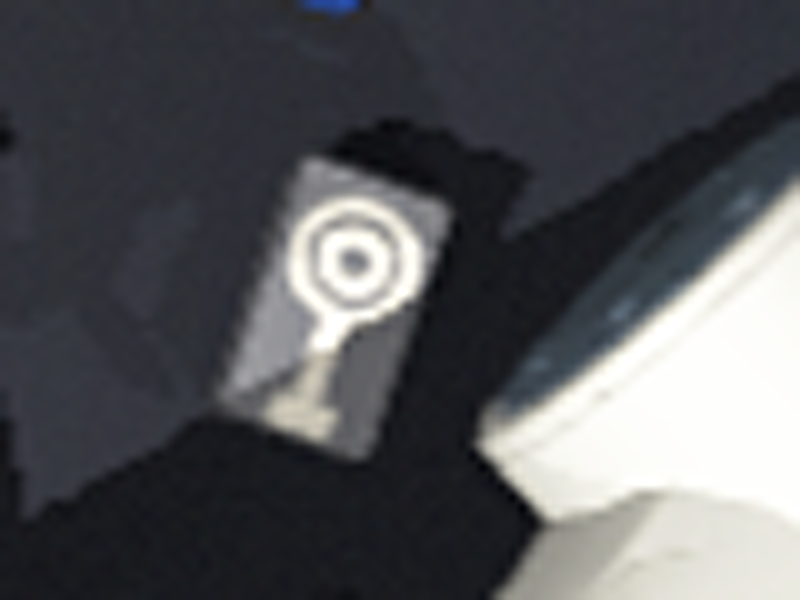

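View pics/c2.png

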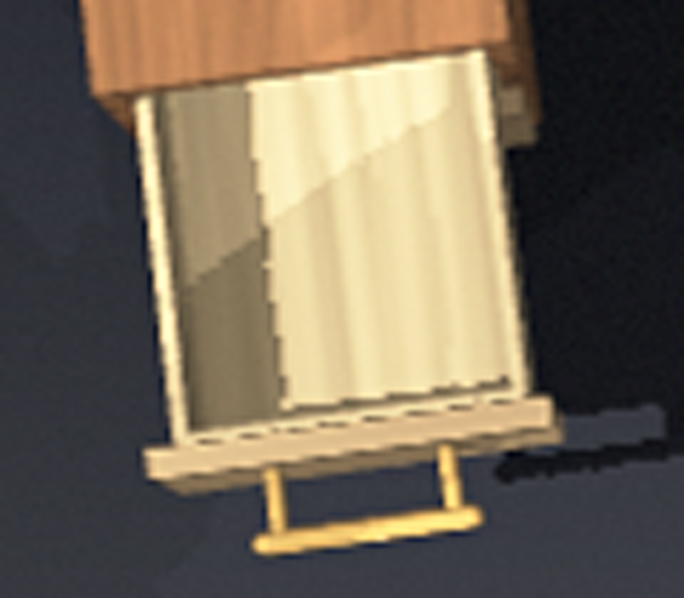

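View pics/c3.png

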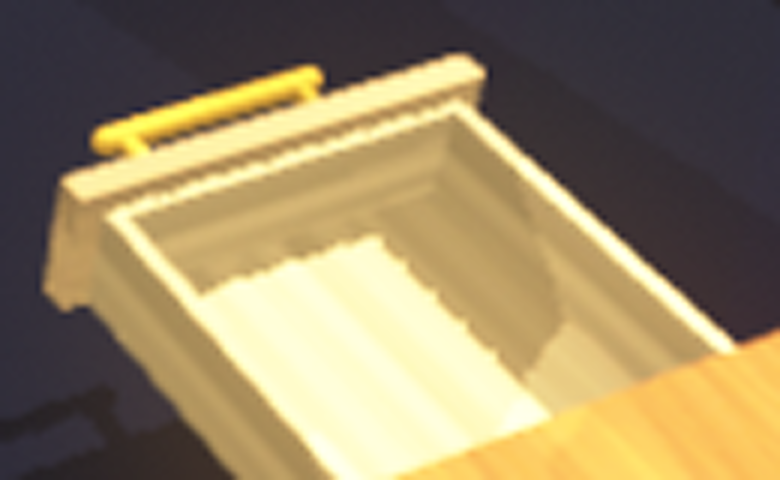

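View pics/c4.png

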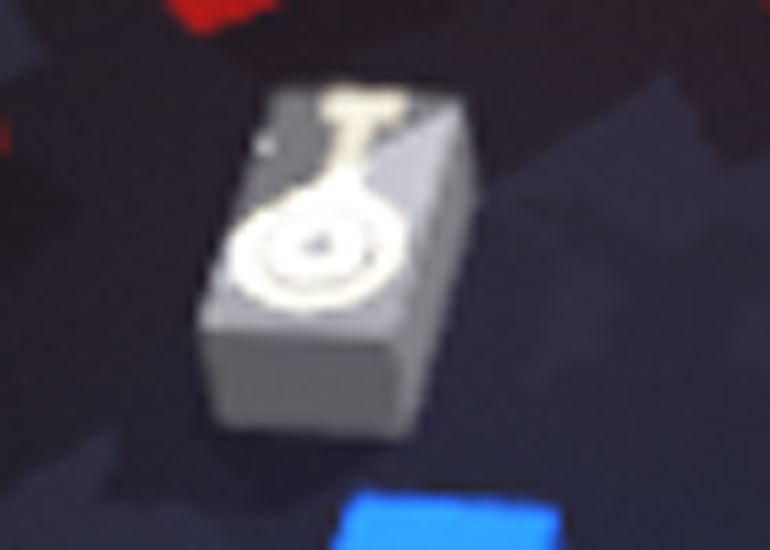

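```bash
cat > h.py <<'E'
import numpy as np
from bench import camera_params
def px(name,uv,z):
    p=camera_params(name);K=np.array(p['intrinsics']);T=np.array(p['pose'])
    d=T[:3,:3]@np.linalg.inv(K)@np.array([uv[0],uv[1],1.]);o=T[:3,3]
    return o+d*(z-o[2])/d[2]
def crop(name,pts,off,f,z):
    return np.array([px(name,((x+.5)/f-.5+off[0],(y+.5)/f-.5+off[1]),z)[:2] for x,y in pts])
E
python3 - <<'E'
from h import *
np.set_printoptions(precision=1,suppress=True)
def rep(n,c):
    print(n,c.tolist() if 0 else c.round(1).tolist(),'mean',c.mean(0))
c=crop('top',[(305,155),(455,208),(370,460),(218,403)],(290,190),10,34);rep('mould top',c)
print([np.linalg.norm(c[i]-c[(i+1)%4]) for i in range(4)], 'yaw',np.arctan2(*(c[0]+c[1]-c[2]-c[3])[::-1]))
c=crop('scene',[(270,88),(465,97),(400,335),(200,330)],(145,195),11,34);rep('mould scene',c)
print([np.linalg.norm(c[i]-c[(i+1)%4]) for i in range(4)], 'yaw',np.arctan2(*(c[2]+c[3]-c[0]-c[1])[::-1]))
h=crop('top',[(258,545),(478,517)],(110,100),5.7,112);rep('handle top',h);print(np.linalg.norm(h[0]-h[1]),np.arctan2(*(h[1]-h[0])[::-1]))
h=crop('scene',[(97,139),(318,77)],(310,160),6,112);rep('handle scene',h);print(np.linalg.norm(h[0]-h[1]),np.arctan2(*(h[1]-h[0])[::-1]))
f=crop('top',[(146,450),(555,395)],(110,100),5.7,138);rep('front',f);print(np.linalg.norm(f[0]-f[1]),np.arctan2(*(f[1]-f[0])[::-1]))
f=crop('top',[(95,95),(512,40)],(110,100),5.7,150);rep('chest',f);print(np.linalg.norm(f[0]-f[1]),np.arctan2(*(f[1]-f[0])[::-1]))
f=crop('top',[(135,100),(175,440)],(110,100),5.7,128);rep('L wall',f);print(np.arctan2(*(f[0]-f[1])[::-1]))
f=crop('top',[(490,55),(522,390)],(110,100),5.7,128);rep('R wall',f);print(np.arctan2(*(f[0]-f[1])[::-1]))
E
```

```text
mould top [[469.9, -363.2], [454.5, -407.3], [380.5, -381.3], [396.9, -336.9]] mean [ 425.4 -372.2]
[np.float64(46.67727141304634), np.float64(78.39327678504338), np.float64(47.313536238823346), np.float64(77.55894683236276)] yaw -0.3420054666824076
mould scene [[381.0, -382.6], [396.7, -338.3], [470.8, -363.8], [457.0, -406.8]] mean [ 426.4 -372.9]
[np.float64(47.06343043203081), np.float64(78.31905317215191), np.float64(45.167467625808506), np.float64(79.83573201837368)] yaw -0.3200997792429266
handle top [[488.3, 105.8], [502.6, -0.5]] mean [495.5  52.7]
107.21819255839289 -1.4371986480524896
handle scene [[501.3, -0.9], [489.0, 106.1]] mean [495.1  52.6]
107.74478617176406 1.6858717176254698
front [[530.9, 154.6], [558.6, -39.5]] mean [544.8  57.5]
196.16046866555038 -1.4288664023988862
chest [[700.7, 181.7], [729.4, -17.2]] mean [715.   82.3]
200.99409341755612 -1.4276270504215445
L wall [[704.6, 168.6], [537.2, 143.6]] mean [620.9 156.1]
0.1484545043959697
R wall [[728.5, -3.9], [562.6, -22.6]] mean [645.6 -13.2]
0.11220886032625733
```

Both cameras agree within about 1 mm:
- **Mould:** (426, -372.5), yaw about -0.33.
- **Handle:** (495, 52.7), drawer axis about 0.135 rad, opening about 0.172 m. That matches the stated range.

Next I'll plan the first move.

```bash
cat >> h.py <<'E'
from scipy.spatial.transform import Rotation as R
def plan(pos,ang):
    from bench import manip
    s=manip.sense();q=s['eef_rot'];C=R.from_quat([q[1],q[2],q[3],q[0]])
    x=np.array([np.cos(ang),np.sin(ang),0]);z=np.array([0,0,-1.]);D=R.from_matrix(np.c_[x,np.cross(z,x),z])
    sh=C.inv().apply(np.array(pos)-s['ee_pos'])/1000
    rv=(C.inv()*D).as_rotvec()/(np.pi/4)
    np.set_printoptions(precision=4,suppress=True)
    print('t',s['time_s'],'pos',s['ee_pos'],'w',s['width'],'F',s['wrist_force'],'xang',np.arctan2(*C.as_matrix()[:2,0][::-1]))
    print('shift',sh,'turn',rv)
E
python3 -c "
from h import *
plan([426,-372.5,200],2.809)
print(px('top',(271,201),34),px('top',(322,175),34))"
```

```text
t 0.15 pos [ 247.4269 -490.9051  303.2194] w 85.2775956478173 F [ 0.1438 -0.1111  0.1508] xang -2.6748973786927692
shift [-0.2128  0.0252  0.1032] turn [ 0.0017 -0.0008  1.0177]
[ 481.0754 -218.6568   34.    ] [ 559.3872 -370.0245   34.    ]
```

>>> {"op": "carry_out", "data": {
  "series": [
    [-0.213,0.025,0.103,0,0,0.8,1],
    [-0.213,0.025,0.103,0,0,0.8,1],
    [-0.213,0.025,0.103,0,0,0.8,1],
    [-0.213,0.025,0.103,0,0,0.8,1],
    [-0.213,0.025,0.103,0,0,0.8,1]
  ],
  "force": 50
}}

```text
time_s: 0.65
ee_pos: [427.4, -371.3, 199.2]
eef_rot: [-0.001, 0.083, 0.997, 0.001]
wrist_force: [0.3, -0.8, 0.4]
width: 85.1
```

```bash
python3 -c "
from h import *
plan([426,-372.5,200],2.809)"
```

```text
t 0.65 pos [ 427.4448 -371.2855  199.2276] w 85.1139052661565 F [ 0.2894 -0.7573  0.3507] xang 2.9750817439667765
shift [ 0.0012 -0.0014 -0.0008] turn [ 0.0016 -0.0017  0.2115]
```

>>> {"op": "carry_out", "data": {
  "series": [
    [0.0,0,0.0,0,0,0.21,1],
    [0.0,0,0.0,0,0,0.21,1],
    [0.0,0,0.0,0,0,0.21,1],
    [0.0,0,0.0,0,0,0.21,1]
  ]
}}

```text
time_s: 1.05
ee_pos: [427.0, -372.0, 199.8]
eef_rot: [-0.0, 0.164, 0.986, 0.0]
wrist_force: [-0.8, 0.2, 0.6]
width: 85.0
```

```bash
python3 - <<'E'
from h import *
from bench import grab_frame
import cv2
plan([426,-372.5,75],2.809)
cv2.imwrite("pics/w1.png",grab_frame("wrist")[:,:,::-1])
t=grab_frame("top")[:,:,::-1]
cv2.imwrite("pics/t1.png",t)
E
```

```text
t 1.05 pos [ 426.993  -371.9698  199.8335] w 85.0432958060849 F [-0.7546  0.2369  0.6277] xang 2.811774474410634
shift [ 0.0007 -0.0009  0.1248] turn [ 0.001  -0.0005  0.0035]
```

View pics/w1.png

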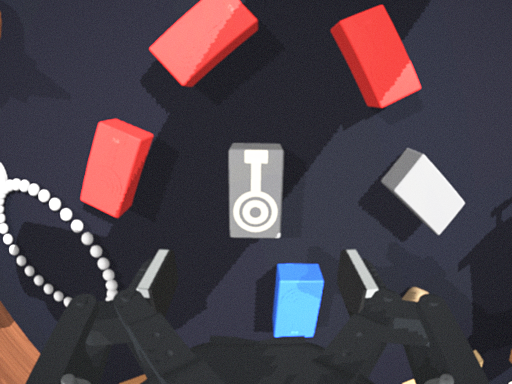

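The wrist view shows the mould upright in the picture, columns 228–284 and rows 143–238, centred between the fingers. Nothing sits in the fingers' way, so I'll go down.

>>> {"op": "carry_out", "data": {
  "series": [
    [0.001,-0.001,0.05,0,0,0,1],
    [0.001,-0.001,0.09,0,0,0,1],
    [0.001,-0.001,0.11,0,0,0,1],
    [0.001,-0.001,0.125,0,0,0,1],
    [0.001,-0.001,0.125,0,0,0,1]
  ]
}}

```text
time_s: 1.65
ee_pos: [424.1, -372.2, 72.9]
eef_rot: [-0.002, 0.165, 0.986, 0.001]
wrist_force: [-0.7, 0.7, 0.2]
width: 85.4
```

>>> {"op": "carry_out", "data": {
  "series": [
    [0,0,0,0,0,0,-1],
    [0,0,0,0,0,0,-1],
    [0,0,0,0,0,0,-1],
    [0,0,0,0,0,0,-1],
    [0,0,0,0,0,0,-1]
  ],
  "force": 50
}}

```text
time_s: 2.15
ee_pos: [424.8, -372.7, 74.3]
eef_rot: [-0.001, 0.165, 0.986, 0.001]
wrist_force: [-1.8, 1.4, 6.5]
width: 44.1
```

>>> {"op": "carry_out", "data": {
  "series": [
    [0,0,0,0,0,0,-1],
    [0,0,0,0,0,0,-1],
    [0,0,0,0,0,0,-1]
  ]
}}

```text
time_s: 2.45
ee_pos: [424.8, -372.6, 74.3]
eef_rot: [-0.001, 0.165, 0.986, 0.001]
wrist_force: [0.2, 1.8, 2.1]
width: 44.1
```

The fingers stopped at 44 mm, about the mould's width. I'll lift it.

>>> {"op": "carry_out", "data": {
  "series": [
    [0,0,-0.03,0,0,0,-1],
    [0,0,-0.08,0,0,0,-1],
    [0,0,-0.13,0,0,0,-1],
    [0,0,-0.18,0,0,0,-1],
    [0,0,-0.2,0,0,0,-1]
  ]
}}

```text
time_s: 2.95
ee_pos: [425.9, -373.9, 279.8]
eef_rot: [0.003, 0.165, 0.986, -0.001]
wrist_force: [0.2, -0.8, -2.1]
width: 44.3
```

```bash
python3 - <<'E'
from h import *
from bench import grab_frame
import cv2
cv2.imwrite("pics/w2.png",grab_frame("wrist")[:,:,::-1])
plan([620.2,69.7,270],-3.007)
E
```

```text
t 3.0 pos [ 426.3531 -374.226   281.2823] w 44.3943433444001 F [ 0.0201 -1.4148  1.4874] xang 2.8111672986320513
shift [-0.0392  0.4828  0.0106] turn [-0.005   0.0091 -0.5921]
```

View pics/w2.png

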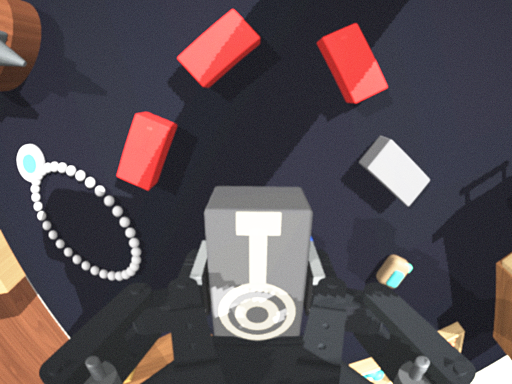

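The mould is held square in the jaws, carved side up. I'll swing over to the drawer.

>>> {"op": "carry_out", "data": {
  "series": [
    [-0.004,0.048,0,0,0,-0.06,-1],
    [-0.008,0.096,0,0,0,-0.12,-1],
    [-0.012,0.144,0,0,0,-0.18,-1],
    [-0.016,0.192,0,0,0,-0.24,-1],
    [-0.02,0.24,0,0,0,-0.3,-1]
  ]
}}

```text
time_s: 3.5
ee_pos: [523.2, -151.7, 280.1]
eef_rot: [0.003, 0.046, 0.999, -0.002]
wrist_force: [1.1, -0.6, -1.4]
width: 44.4
```

```bash
python3 -c "
from h import *
plan([620.2,69.7,270],-3.007)"
```

```text
t 3.5 pos [ 523.1683 -151.6822  280.0785] w 44.383608858221464 F [ 1.124  -0.6011 -1.4408] xang 3.048603842702404
shift [-0.076   0.2295  0.0097] turn [-0.0053  0.0066 -0.2898]
```

>>> {"op": "carry_out", "data": {
  "series": [
    [-0.015,0.046,0,0,0,-0.06,-1],
    [-0.03,0.092,0,0,0,-0.12,-1],
    [-0.046,0.138,0,-0.005,0.007,-0.18,-1],
    [-0.061,0.184,0.005,-0.005,0.007,-0.24,-1],
    [-0.076,0.23,0.01,-0.005,0.007,-0.29,-1]
  ]
}}

```text
time_s: 4.0
ee_pos: [620.5, 72.3, 268.6]
eef_rot: [-0.001, -0.068, 0.998, -0.0]
wrist_force: [0.7, -0.6, -1.2]
width: 44.6
```

>>> {"op": "carry_out", "data": {
  "series": [
    [0,0,0,0,0,0,-1],
    [0,0,0,0,0,0,-1]
  ]
}}

```text
time_s: 4.2
ee_pos: [620.2, 73.6, 266.5]
eef_rot: [-0.003, -0.069, 0.998, -0.0]
wrist_force: [0.5, -0.4, -1.9]
width: 44.8
```

```bash
python3 - <<'E'
from h import *
from bench import grab_frame
import cv2
plan([620.2,69.7,180],-3.007)
a=grab_frame("wrist")[:,:,::-1];b=grab_frame("scene")[:,:,::-1]
cv2.imwrite("pics/w3.png",a)
cv2.imwrite("pics/s3.png",cv2.resize(b[100:300,260:512],None,fx=3,fy=3,interpolation=cv2.INTER_CUBIC))
E
```

```text
t 4.2 pos [620.2279  73.6166 266.5474] w 44.80413370116907 F [ 0.4971 -0.3586 -1.9251] xang -3.0029083611179703
shift [ 0.0001 -0.0038  0.0866] turn [-0.0004 -0.0066  0.0052]
```

View pics/w3.png

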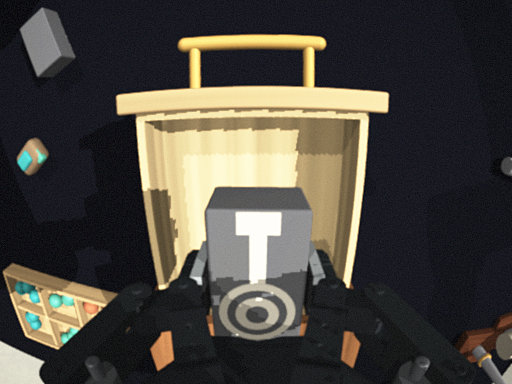

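View pics/s3.png

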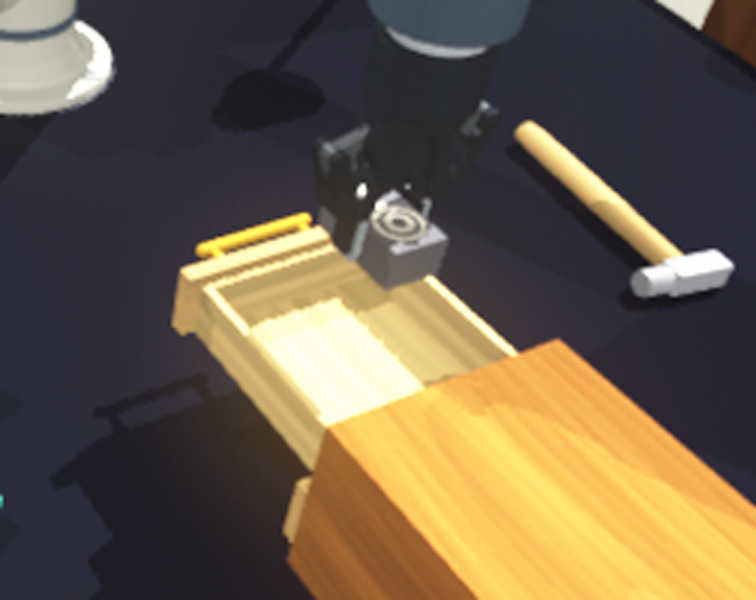

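The wrist view shows the drawer parallel to the mould, with the handle centred near column 252 and the mould over the opening. A 4 mm sideways correction is needed, then I'll go down.

>>> {"op": "carry_out", "data": {
  "series": [
    [0,-0.004,0.02,0,-0.006,0.005,-1],
    [0,-0.004,0.05,0,-0.006,0.005,-1],
    [0,-0.004,0.075,0,-0.006,0.005,-1],
    [0,-0.004,0.086,0,-0.006,0.005,-1],
    [0,-0.004,0.086,0,-0.006,0.005,-1]
  ]
}}

```text
time_s: 4.8
ee_pos: [619.6, 66.4, 181.0]
eef_rot: [-0.0, -0.065, 0.998, -0.001]
wrist_force: [-0.6, 0.5, -1.5]
width: 44.5
```

```bash
python3 - <<'E'
from h import *
from bench import grab_frame
import cv2
plan([620.2,69.7,160],-3.007)
b=grab_frame("scene")[:,:,::-1]
cv2.imwrite("pics/s4.png",cv2.resize(b[100:300,260:512],None,fx=3,fy=3,interpolation=cv2.INTER_CUBIC))
E
```

```text
t 4.8 pos [619.614   66.4428 181.004 ] w 44.477972306395564 F [-0.6215  0.5163 -1.4766] xang -3.010717235334363
shift [-0.001   0.0032  0.021 ] turn [-0.0012 -0.0012 -0.0047]
```

View pics/s4.png

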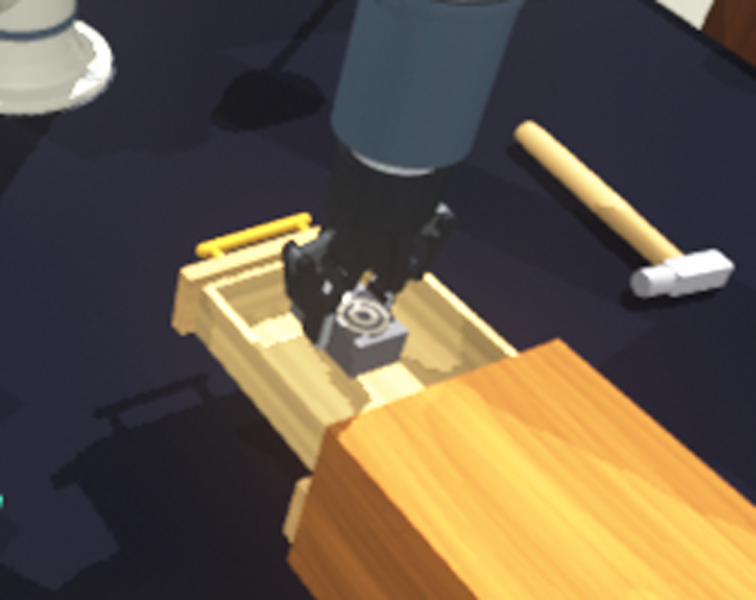

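The mould is inside the drawer, clear of the walls. I'll lower it slowly.

>>> {"op": "carry_out", "data": {
  "series": [
    [-0.001,0.002,0.008,0,0,-0.004,-1],
    [-0.001,0.002,0.014,0,0,-0.004,-1],
    [-0.001,0.002,0.018,0,0,-0.004,-1],
    [-0.001,0.002,0.018,0,0,-0.004,-1]
  ]
}}

```text
time_s: 5.25
ee_pos: [621.0, 68.9, 164.0]
eef_rot: [0.0, -0.067, 0.998, -0.0]
wrist_force: [-0.0, -0.4, -2.2]
width: 44.2
```

>>> {"op": "carry_out", "data": {
  "series": [
    [0,0,0.001,0,0,0,-1],
    [0,0,0.001,0,0,0,-1]
  ]
}}

```text
time_s: 5.45
ee_pos: [621.0, 68.9, 163.1]
eef_rot: [0.0, -0.067, 0.998, -0.0]
wrist_force: [-0.3, 0.4, -1.5]
width: 44.2
```

>>> {"op": "carry_out", "data": {
  "series": [
    [0,0,0.001,0,0,0,-1],
    [0,0,0.001,0,0,0,-1]
  ]
}}

```text
time_s: 5.65
ee_pos: [621.0, 69.0, 162.1]
eef_rot: [0.001, -0.067, 0.998, -0.0]
wrist_force: [-0.4, -0.2, -1.3]
width: 44.2
```

>>> {"op": "carry_out", "data": {
  "series": [
    [0,0,0.001,0,0,0,-1],
    [0,0,0.001,0,0,0,-1]
  ]
}}

```text
time_s: 5.85
ee_pos: [620.9, 69.0, 161.0]
eef_rot: [0.0, -0.067, 0.998, -0.0]
wrist_force: [-1.2, 0.0, -1.9]
width: 44.2
```

>>> {"op": "carry_out", "data": {
  "series": [
    [0,0,0.001,0,0,0,-1],
    [0,0,0.001,0,0,0,-1]
  ]
}}

```text
time_s: 6.05
ee_pos: [620.9, 68.9, 159.8]
eef_rot: [0.0, -0.067, 0.998, -0.0]
wrist_force: [0.3, -0.5, -2.8]
width: 44.2
```

>>> {"op": "carry_out", "data": {
  "series": [
    [0,0,0.001,0,0,0,-1],
    [0,0,0.001,0,0,0,-1]
  ]
}}

```text
time_s: 6.25
ee_pos: [621.2, 69.0, 159.4]
eef_rot: [0.001, -0.067, 0.998, -0.0]
wrist_force: [-0.4, 0.6, 2.3]
width: 44.2
```

>>> {"op": "carry_out", "data": {
  "series": [
    [0,0,0.001,0,0,0,-1],
    [0,0,0.001,0,0,0,-1]
  ]
}}

```text
time_s: 6.45
ee_pos: [621.7, 69.1, 159.4]
eef_rot: [0.002, -0.067, 0.998, -0.0]
wrist_force: [-1.3, 0.5, 4.1]
width: 44.3
```

Contact is firm at +4 N and the height matches the floor (85 + 74.3). I'll release.

>>> {"op": "carry_out", "data": {
  "series": [
    [0,0,0,0,0,0,0.6],
    [0,0,0,0,0,0,0.6],
    [0,0,0,0,0,0,0.6],
    [0,0,0,0,0,0,0.6],
    [0,0,0,0,0,0,0.6]
  ]
}}

```text
time_s: 6.95
ee_pos: [621.6, 69.0, 159.2]
eef_rot: [0.002, -0.067, 0.998, -0.0]
wrist_force: [0.7, 0.0, 0.6]
width: 68.1
```

>>> {"op": "carry_out", "data": {
  "series": [
    [0,0,-0.01,0,0,0,0.6],
    [0,0,-0.03,0,0,0,0.6],
    [0,0,-0.06,0,0,0,0.6],
    [0,0,-0.1,0,0,0,0.6],
    [0,0,-0.12,0,0,0,0.6]
  ]
}}

```text
time_s: 7.45
ee_pos: [622.1, 68.9, 284.1]
eef_rot: [0.005, -0.068, 0.998, -0.0]
wrist_force: [0.4, -0.0, 0.4]
width: 68.1
```

```bash
python3 - <<'E'
from h import *
from bench import grab_frame
import cv2
a=grab_frame("wrist")[:,:,::-1];b=grab_frame("scene")[:,:,::-1]
cv2.imwrite("pics/w5.png",a)
cv2.imwrite("pics/s5.png",cv2.resize(b[100:300,260:512],None,fx=3,fy=3,interpolation=cv2.INTER_CUBIC))
d=np.array([np.cos(.135),np.sin(.135)])
p=np.array([495.3,52.7])-60*d; print(p)
plan([p[0],p[1],280],-3.007)
E
```

```text
[435.84592013  44.62458134]
t 7.55 pos [622.5303  69.1698 284.3645] w 68.19420608184257 F [ 0.295  -0.895   0.4348] xang -3.0063278917420453
shift [0.1883 0.0009 0.0022] turn [-0.0009  0.0148  0.0009]
```

View pics/w5.png

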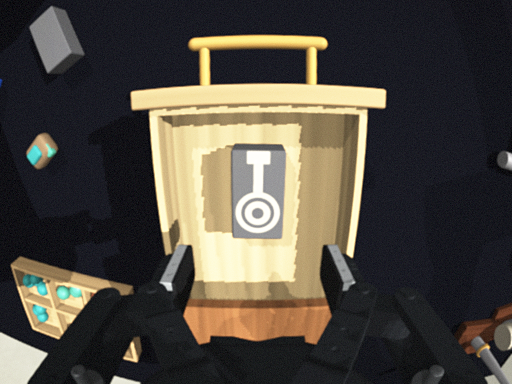

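View pics/s5.png

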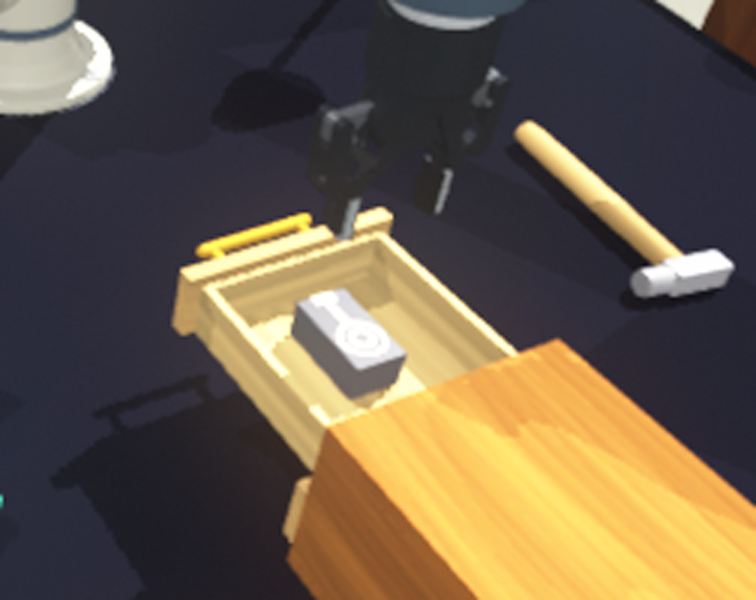

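Both views show the mould flat on the drawer floor, rings up. In the wrist view it spans columns 232–285 and rows 144–238. I'll back off to the front of the handle with the fingers shut.

>>> {"op": "carry_out", "data": {
  "series": [
    [0.045,0,0,0,0.014,0,-1],
    [0.09,0,0,0,0.014,0,-1],
    [0.135,0,0,0,0.014,0,-1],
    [0.175,0,0,0,0.014,0,-1],
    [0.188,0,0,0,0.014,0,-1]
  ]
}}

```text
time_s: 8.05
ee_pos: [433.0, 43.0, 282.5]
eef_rot: [0.0, -0.068, 0.998, -0.0]
wrist_force: [0.6, 0.5, -0.5]
width: -0.2
```

>>> {"op": "carry_out", "data": {
  "series": [
    [0,0,0.03,0,0,0,-1],
    [0,0,0.07,0,0,0,-1],
    [0,0,0.1,0,0,0,-1],
    [0,0,0.113,0,0,0,-1],
    [0,0,0.113,0,0,0,-1]
  ]
}}

```text
time_s: 8.55
ee_pos: [432.1, 42.6, 167.5]
eef_rot: [-0.002, -0.068, 0.998, -0.001]
wrist_force: [0.4, -1.0, 0.2]
width: 0.2
```

```bash
python3 - <<'E'
from h import *
from bench import grab_frame
import cv2
b=grab_frame("scene")[:,:,::-1]
cv2.imwrite("pics/s6.png",cv2.resize(b[100:300,260:512],None,fx=3,fy=3,interpolation=cv2.INTER_CUBIC))
d=np.array([np.cos(.135),np.sin(.135)])
p=np.array([495.3,52.7])-17*d; print(p)
plan([p[0],p[1],168],-3.007)
E
```

```text
[478.45467737  50.41196471]
t 8.6 pos [433.0622  42.854  169.0674] w 0.1141111321725606 F [-0.1724  0.0345  0.8965] xang -3.005933292598903
shift [-0.046   0.0014  0.001 ] turn [-0.0012 -0.0014  0.0014]
```

View pics/s6.png

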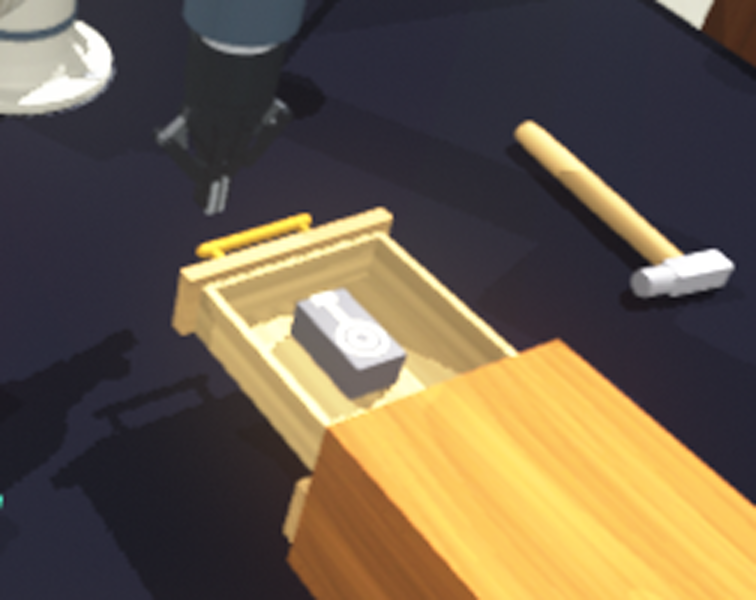

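The shut fingers stand in front of the handle bar at bar height. I'll push gently now.

>>> {"op": "carry_out", "data": {
  "series": [
    [-0.012,0.001,0.001,0,0,0,-1],
    [-0.024,0.001,0.001,0,0,0,-1],
    [-0.034,0.001,0.001,0,0,0,-1],
    [-0.042,0.001,0.001,0,0,0,-1],
    [-0.05,0.001,0.001,0,0,0,-1]
  ]
}}

```text
time_s: 9.1
ee_pos: [483.1, 50.6, 168.0]
eef_rot: [-0.001, -0.068, 0.998, -0.001]
wrist_force: [-0.8, -0.0, 0.4]
width: 0.1
```

>>> {"op": "carry_out", "data": {
  "series": [
    [-0.01,0,0,0,0,0,-1],
    [-0.02,0,0,0,0,0,-1],
    [-0.03,0,0,0,0,0,-1],
    [-0.04,0,0,0,0,0,-1],
    [-0.05,0,0,0,0,0,-1]
  ]
}}

```text
time_s: 9.6
ee_pos: [533.5, 57.6, 167.9]
eef_rot: [-0.001, -0.068, 0.998, -0.0]
wrist_force: [-1.7, 0.3, 0.3]
width: 0.1
```

>>> {"op": "carry_out", "data": {
  "series": [
    [-0.01,0,0,0,0,0,-1],
    [-0.02,0,0,0,0,0,-1],
    [-0.03,0,0,0,0,0,-1],
    [-0.04,0,0,0,0,0,-1],
    [-0.05,0,0,0,0,0,-1]
  ]
}}

```text
time_s: 10.1
ee_pos: [583.8, 64.4, 167.7]
eef_rot: [-0.001, -0.068, 0.998, -0.0]
wrist_force: [-1.1, 0.6, 1.1]
width: 0.0
```

```bash
python3 - <<'E'
from h import *
from bench import grab_frame
import cv2
b=grab_frame("scene")[:,:,::-1]
cv2.imwrite("pics/s7.png",cv2.resize(b[100:300,260:512],None,fx=3,fy=3,interpolation=cv2.INTER_CUBIC))
d=np.array([np.cos(.135),np.sin(.135)])
p=np.array([495.3,52.7])+(172-17)*d; print(p)
plan([p[0],p[1],168],-3.007)
E
```

```text
[648.88970634  73.56149821]
t 10.15 pos [585.165   64.5261 167.6201] w 0.13927324965085058 F [ 2.6101 -0.0705 -0.0108] xang -3.00599927412801
shift [-0.0644  0.0003 -0.0004] turn [-0.0017 -0.001   0.0013]
```

View pics/s7.png

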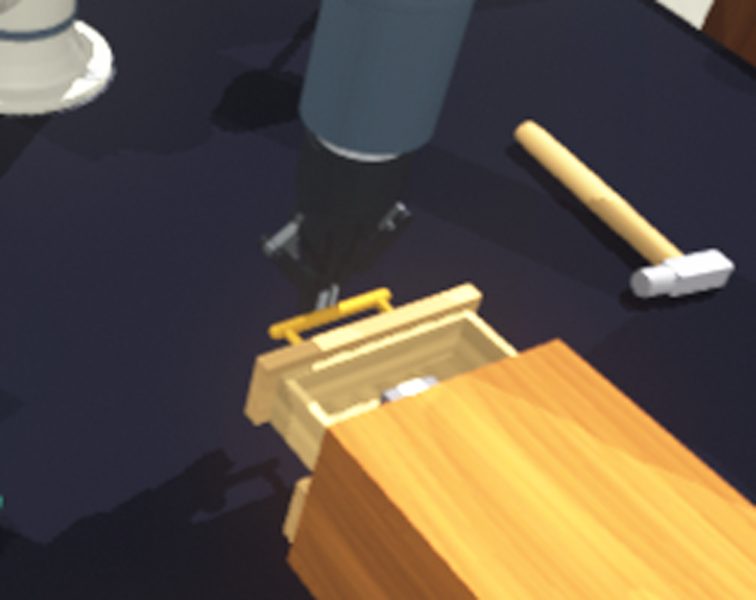

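The drawer is following and the mould is riding in under the top. I'll go on more slowly towards the stop.

>>> {"op": "carry_out", "data": {
  "series": [
    [-0.01,0,0,0,0,0,-1],
    [-0.02,0,0,0,0,0,-1],
    [-0.03,0,0,0,0,0,-1],
    [-0.038,0,0,0,0,0,-1],
    [-0.045,0,0,0,0,0,-1]
  ]
}}

```text
time_s: 10.65
ee_pos: [630.4, 70.7, 167.5]
eef_rot: [-0.0, -0.068, 0.998, -0.001]
wrist_force: [-2.4, 0.4, 1.1]
width: -0.1
```

>>> {"op": "carry_out", "data": {
  "series": [
    [-0.003,0,0,0,0,0,-1],
    [-0.006,0,0,0,0,0,-1],
    [-0.009,0,0,0,0,0,-1],
    [-0.012,0,0,0,0,0,-1]
  ]
}}

```text
time_s: 11.05
ee_pos: [642.3, 72.3, 167.5]
eef_rot: [-0.001, -0.068, 0.998, -0.001]
wrist_force: [-0.8, 0.5, -1.1]
width: -0.3
```

>>> {"op": "carry_out", "data": {
  "series": [
    [-0.002,0,0,0,0,0,-1],
    [-0.004,0,0,0,0,0,-1],
    [-0.005,0,0,0,0,0,-1]
  ]
}}

```text
time_s: 11.35
ee_pos: [647.4, 73.0, 167.5]
eef_rot: [-0.0, -0.068, 0.998, -0.001]
wrist_force: [-0.6, 0.8, -0.5]
width: 0.1
```

>>> {"op": "carry_out", "data": {
  "series": [
    [-0.001,0,0,0,0,0,-1],
    [-0.002,0,0,0,0,0,-1],
    [-0.003,0,0,0,0,0,-1]
  ]
}}

```text
time_s: 11.65
ee_pos: [650.2, 73.4, 167.4]
eef_rot: [-0.001, -0.068, 0.998, -0.001]
wrist_force: [-4.3, 0.3, 0.6]
width: -0.2
```

>>> {"op": "carry_out", "data": {
  "series": [
    [-0.001,0,0,0,0,0,-1],
    [-0.002,0,0,0,0,0,-1],
    [-0.002,0,0,0,0,0,-1]
  ]
}}

```text
time_s: 11.95
ee_pos: [650.6, 73.4, 167.4]
eef_rot: [-0.003, -0.068, 0.998, -0.001]
wrist_force: [-8.0, 0.1, 4.9]
width: 0.2
```

>>> {"op": "carry_out", "data": {
  "series": [
    [-0.001,0,0,0,0,0,-1],
    [-0.002,0,0,0,0,0,-1],
    [-0.002,0,0,0,0,0,-1]
  ]
}}

```text
time_s: 12.25
ee_pos: [650.8, 73.5, 167.4]
eef_rot: [-0.005, -0.068, 0.998, -0.001]
wrist_force: [-9.9, 1.0, 4.9]
width: 0.1
```

```bash
python3 - <<'E'
from bench import grab_frame
import cv2
b=grab_frame("scene")[:,:,::-1];t=grab_frame("top")[:,:,::-1]
cv2.imwrite("pics/s8.png",cv2.resize(b[180:340,320:512],None,fx=4,fy=3.7,interpolation=cv2.INTER_CUBIC))
E
```

```text
(no output)
```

View pics/s8.png

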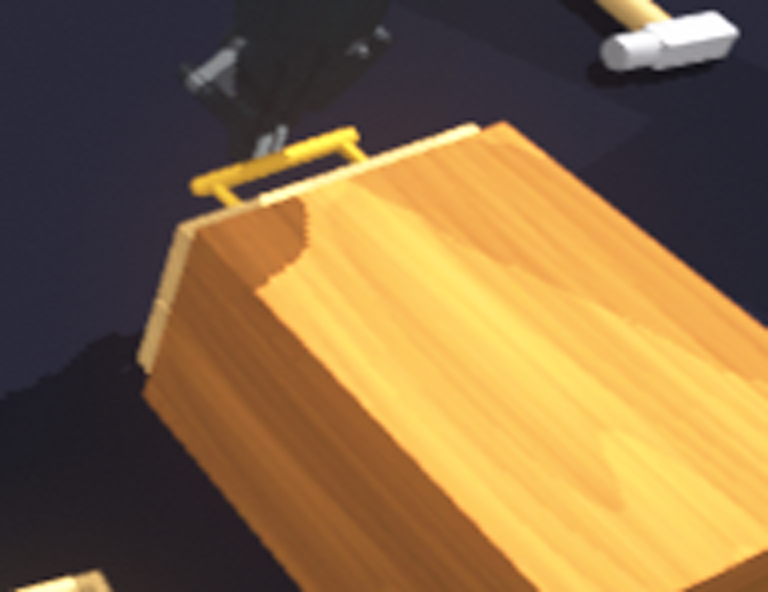

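The drawer is at its stop: force builds without movement, and its front is flush with the lower one. I'll back off.

>>> {"op": "carry_out", "data": {
  "series": [
    [0.01,0,0,0,0,0,-1],
    [0.03,0,0,0,0,0,-1],
    [0.06,0,0,0,0,0,-1],
    [0.1,0,-0.02,0,0,0,-1],
    [0.1,0,-0.06,0,0,0,-1]
  ]
}}

```text
time_s: 12.85
ee_pos: [544.1, 58.0, 223.1]
eef_rot: [-0.013, -0.067, 0.998, -0.003]
wrist_force: [2.2, 0.7, -0.3]
width: -0.1
```

>>> {"op": "carry_out", "data": {
  "series": [
    [0.05,0,-0.05,0,0,0,-1],
    [0.1,0,-0.08,0,0,0,-1],
    [0.15,0,-0.08,0,0,0,-1],
    [0.15,0,-0.08,0,0,0,-1],
    [0.15,0,-0.08,0,0,0,-1]
  ]
}}

```text
time_s: 13.35
ee_pos: [395.9, 37.9, 309.7]
eef_rot: [-0.01, -0.068, 0.998, -0.001]
wrist_force: [0.8, 0.5, -0.5]
width: -0.2
```

```bash
python3 - <<'E'
from h import *
from bench import grab_frame
import cv2
b=grab_frame("scene")[:,:,::-1];t=grab_frame("top")[:,:,::-1]
cv2.imwrite("pics/s9.png",b); cv2.imwrite("pics/t9.png",t)
cv2.imwrite("pics/s9c.png",cv2.resize(b[180:300,330:450],None,fx=5,fy=5,interpolation=cv2.INTER_CUBIC))
d=np.array([np.cos(.135),np.sin(.135)])
print('shut handle expected for opening 0:',np.array([715,82.3])-50*d)
E
```

```text
shut handle expected for opening 0: [665.45493344  75.57048445]
```

View pics/s9.png

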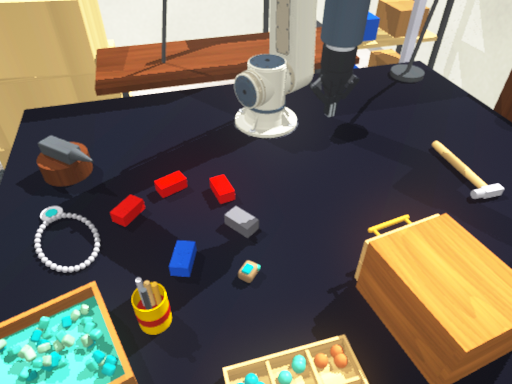

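View pics/s9c.png

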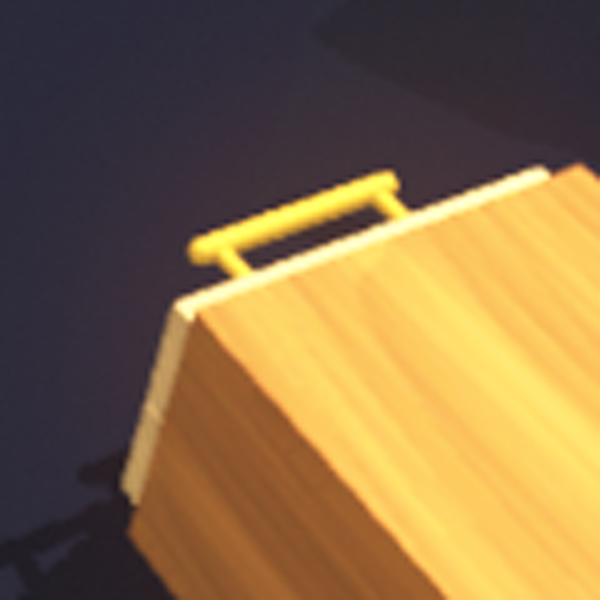

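The drawer is shut, its front flush with the lower one, and the blank is still at (241,222). I'll measure the handle once more, then hand in.

```bash
python3 - <<'E'
from h import *
h=crop('scene',[(194,251),(394,181)],(330,180),5,112);print(h.mean(0),np.linalg.norm(h[0]-h[1]))
from bench import order
print(order.close_job())
E
```

```text
[665.51500076  76.96609556] 108.17508023615454
the job is handed in; nothing more can be done
None
```

The ring-carved mould is lying flat, carved side up, in the top drawer, and the drawer is fully shut. I handed the job in at about 13.5 s of the 48 s allowed.

- **Grasp and placing:** I gripped the mould across its width, lowered it until the floor pushed back with about 4 N, then let go. Pictures taken after release showed it flat, rings up.
- **Shutting:** I pushed the handle with the closed fingers. At the stop the force rose to about 10 N with no further movement, and I then backed the arm clear.
- **Last checks:** The handle measured (665.5, 77.0) mm against (665.5, 75.6) mm expected when shut, and the drawer front is flush with the lower one. In the last picture the blank, the red and blue look-alikes and the other things stand where they were.

No check failed. The mould itself could not be seen once the drawer was shut; it was last seen riding in with the drawer part-way through the push.

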